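# Unlock the vial carousel, turn the brown vial to the front and lock it again

## Robot

A 6-joint arm with a two-finger parallel gripper is mounted at the origin on a cart in front of the work surface, level with it; the furniture and walls round the work are solid. World frame = base frame: x ahead of the robot, y to its left, z up, the work surface at z = 0. Lengths are in mm, angles in rad, forces in N, time in s.
With the tool pointing down it reaches from about 350 to 975 mm from the base axis. Payload 7.1 kg.
Tool frame: the origin (TCP) lies midway between the tips of the shut fingers; the grasp point (between the pads) lies 19 mm behind it (ctrl.grip_depth is the distance from the TCP to the grasp point, in mm); z points along the fingers, y is the line along which they close (so a half turn about z gives the same grasp; the last joint's range is limited). The gripper opens to 88 mm and grips with 3 to 60 N. Pads are 20 mm wide; open, the fingers measure 115 mm over their backs; the gripper's body (75 mm by 178 mm) begins 61 mm behind the grasp point.
Start: joints at [1.247, 0.423, 1.63, -0, 1.089, -0.019], TCP at [187.532, 596.185, 222.675] pointing down, gripper open.
Joint ranges: [-3, 3], [-0.9, 2.11], [0.09, 2.58], [-1.31, 4.45], [0.11, 2.69], [-2.54, 2.54]. Speed limits (rad/s): [2.39, 2.39, 3.01, 3.14, 3.14, 3.14].

## Interface

Orientations are given as a rotation vector (axis times angle).
In Python, from workcell import ctrl, cams gives the robot as it stands.
- The arm moves only by the tool move_arm, never from a script. Its argument "steps" is a list of rows, each a list of 3 entries, a list of its own where there are three numbers: the shift along the tool's x, y, z in units of 25 mm (1.0 is 25 mm), then the turn about the tool's z in units of 5 degrees (1.0 is 5 degrees), then the closure, from 0 (fully open) to 1 (shut). A call has 1 to 20 rows; each row shifts and turns the commanded pose from where the row before left it, along the tool's axes as they then stand; what a row does not reach is not made up. A row lasts 1/12 s, in which the tool goes at most 41.7 mm and 7.16 degrees, less where a joint would pass 70% of its speed; a pose out of reach is approached as far as the arm can. A call is refused whole if a number of a shift passes 1 or a number of a turn 1, either way. A call with a gripper value outside its range is refused whole. The fingers move at their own pace and stop on an object; the grip force is fixed at half the most. Time passes only in rows, so rows that do not move let the fingers close. It gives the time, the measured TCP pose, the force, the opening and the grip force at its end, in the units of the state.
- ctrl.get_obs(): the state, without advancing time (a new reading comes with each control period).
- cams.get_image(name): name is "scene" or "side" or "wrist"; returns a dict with "image" (480x640x3 uint8, red, green, blue), "camera_matrix" (3x3 intrinsics, pixels), "xyz" and "rotation" of the camera in the world; the wrist camera has in their place "mount" (4x4, takes a point from camera to tool coordinates, whose origin is the TCP and whose axes are the flange's). Camera axes: x right, y down, z forward; pixel columns grow to the right and rows downward; lengths in mm; the calibration is good to about 2 mm. The wrist camera is an equidistant fisheye: a pixel r from the principal point sees the ray r / f radians off the axis. A picture is of the moment at which its call begins: read the wrist's pose just before it. There is no depth.
- ctrl.close_job(): hands the job in; it is judged then, once.
Trained networks look in the newest picture that a camera, given by its name, has taken for a name from the list of things; names that differ only in an ending like _2 or _b are one class to them, and where a whole thing is asked for, a point or a joint stands for the part that bears it (a point fixed in the world has none). Each returns a list of dicts, best first, with "p" (0 to 1); they miss things now and then, are a little off and sometimes report something else, mostly with a low value. They report only what shows in the picture. A call takes as long as a camera call. They do not tell look-alikes from the thing itself.
- cams.boxes_of(camera, thing): "rect" ([centre column, centre row, width, height] in pixels, round what is visible of it).
- cams.cut_out(camera, thing): "pixels" (480x640 bool, what is visible of it) and "rect" ([centre column, centre row, width, height] in pixels, round what is visible of it).
The state is a dict: "t": time; "qpos": joint angles; "qvel": joint speeds; "joint_torque": joint torques, N m; "ee_pos": TCP position; "orientation": TCP orientation; "ft_force": force on the tool from outside, world axes, zero at the start; "moment": the same for the moment, N m; "width": finger opening in mm; "grasp_force": force on a finger pad.
Only numpy, scipy, OpenCV 4.12 (cv2) and the standard library are available. Lean on these libraries where they do the work, as an engineer would, in place of code of your own. Each camera call takes 0.05 s, during which the arm holds its last target. There are 200 camera calls.

## Task

The carousel on this trolley is locked for travel, and the brown glass vial with the green cap is wanted next. Push the lock bolt's red-capped knob outwards all the way, push the carousel round (its rim has blue finger lugs for that) until the brown vial stands at the front, at the red arrow on the base, then push the bolt fully home again so that the carousel is locked there. Do not touch, tip or lift anything that stands in the carousel, and leave the loose things around it where they lie.

Things in the scene. Friction and masses are not known exactly. Their poses are not given: they have to be found in the camera images.
- carousel: the carousel's grey base, fixed to the worktop: round foot of radius 118 mm, 8 mm high. Origin on the turning axis, on the worktop; x axis from front to back, y to the left seen from the front, z up. The front (-x) has a red arrow on a tongue 7 mm high, reaching 160 mm from the axis
- lock_plate (a point): outer end of the lock's base plate, on its top, 228 mm from the axis, 60 degrees right of the front, along (-0.5, -0.866, 0) of the base. Plate: 52 mm wide, 8 mm high. On it, measured from the axis, a steel bolt guide 25 mm high at 137 to 157 mm, and a stop block 21 mm high at 215 to 223 mm
- turntable (a joint): turntable angle, rad, 0 at the start (locked), positive anticlockwise from above, turns more than a full turn either way. Light friction (about 0.15 N m): it stops almost at once when not pushed. At 0 the six compartments' middles lie 0, 60, 120 .. degrees from the front, the dividers and lugs midway between them
- tray_centre (a point): on the axis, on the tray's floor, 26 mm up. White round tray of radius 112 mm, rim 3 mm thick up to 42 mm, dividers up to 51 mm, hub of radius 26 mm up to 62 mm (all above the worktop). Beneath the floor, 11 to 22 mm up, a blue ring of radius 120 mm has a notch with a rounded mouth under each compartment's middle for the bolt
- lug (a point): top of one of six equal blue finger lugs on the outside of the rim, one at the end of each divider: at turntable angle 0 this one is 30 degrees left of the front. This point is 123 mm from the axis, 42 mm up, and turns with the tray. Each lug is 18 mm wide, with a round outer end that reaches 132 mm from the axis, and spans 11 to 42 mm above the worktop
- lock_bolt (a joint): bolt travel, m: 0 = home (its round 10 mm nose is in a notch, the turntable cannot turn), 0.022 = fully withdrawn, outwards from the axis, at its stop; clear of the ring above 0.018. Stays where left (friction 2 N). A 12 mm notch takes the nose within about 4 degrees of the exact angle and centres the turntable; elsewhere it cannot go home
- bolt_knob (a point): centre of the top of the bolt's upright knob, 64 mm above the worktop: black stem 16 mm in diameter from 21 mm up, with a red cap 22 mm in diameter and 13 mm high. It is 171 mm from the axis with the bolt home, 193 mm when withdrawn
- front_place (a point): middle of the compartment place at the front: fixed to the base, 72 mm from the axis towards the red arrow, at the height of the tray's floor (26 mm)
- brown_vial: the wanted one: vial of brown glass with green cap and green-banded label, 29 mm in diameter, 49 mm high, standing in a compartment about 72 mm from the axis; origin under its middle, z up
- pink_vial: vial with magenta cap, 25 mm in diameter, 43 mm high, loose in a compartment; origin under its middle
- blue_vial: vial with light blue cap, 23 mm in diameter, 37 mm high, loose in a compartment; origin under its middle
- dose_cup: white open plastic dose cup, 41 mm across, 32 mm high, loose in a compartment; origin under its middle
- tape_roll_small: white tape roll lying flat, 53 mm across, 13 mm high, loose in a compartment; origin under its middle
- oximeter: white and grey finger clip oximeter, 32 x 58 x 30 mm, loose in a compartment; origin under its middle
- gauze_pack: white flat gauze pouch, 68 x 95 x 12 mm, loose on the worktop to the left; origin under its middle
- syringe_pack: syringe in a clear blister, 66 x 162 x 16 mm, loose on the worktop to the front left; origin under its middle
- marker_pen: black and white marker pen, 135 mm long, 16 mm high, loose on the worktop to the right; origin under its middle
- thermometer: white digital thermometer, 133 mm long, 10 mm high, loose on the worktop to the right; origin under its middle
There are look-alikes about, which are no part of the job. What is shaped like the tape_roll_small but pink is not meant.

How it is judged:
By the outcome, as a careful person would: the job done as asked, in the order asked, and still so for the second after the job is handed in, with the robot touching nothing.
It also fails if it takes over 72 s, if anything falls off the work surface, if the arm or the gripper's body presses on something with over 40 N, if the wrist force passes 120 N, or if a joint passes its speed limit or range.

## Working session

There is one attempt and no reset: what is moved stays moved. The work goes in short steps, Python scripts to look and compute and a tool call to move; the robot and the scene stay as the last step left them, time stands still between calls to the robot, and variables do not carry over. Pictures are saved under pics/ and viewed, at most 11 in all, crops included, and the job is handed in when it is done.

Besides the shell and the picture viewer there is one more tool, called after ">>>" as a command line: name --argument value ..., lists and objects as JSON in quotes. move_arm: Moves the arm, as the interface text tells. Its arguments: {"type":"object","properties":{"steps":{"type":"array"}},"required":["steps"]}

```bash
mkdir -p pics; cat > h.py <<'E'
import numpy as np, cv2
from scipy.spatial.transform import Rotation as R
from workcell import ctrl, cams
def ray(im,u,v):
    K=np.array(im["camera_matrix"]); d=np.linalg.inv(K)@[u,v,1]
    return np.array(im["xyz"]), np.array(im["rotation"])@d
def at_z(im,u,v,z):
    c,d=ray(im,u,v); return c+d*(z-c[2])/d[2]
def proj(im,P):
    p=(np.atleast_2d(P)-np.array(im["xyz"]))@np.array(im["rotation"]); q=p@np.array(im["camera_matrix"]).T
    return q[:,:2]/q[:,2:]
def tri(a,b):
    (c1,d1),(c2,d2)=a,b; A=np.stack([d1,-d2],1); s=np.linalg.lstsq(A,c2-c1,rcond=None)[0]
    p,q=c1+s[0]*d1,c2+s[1]*d2; return (p+q)/2,np.linalg.norm(p-q)
def save(im,n): cv2.imwrite(f"pics/{n}.png",im["image"][:,:,::-1])
E
python3 - <<'E'
from h import *
o=ctrl.get_obs();print(o["t"],o["ee_pos"],o["orientation"],ctrl.grip_depth)
for n in("scene","side"):
    im=cams.get_image(n);save(im,n+"0");print(n,np.round(im["xyz"]),np.round(im["rotation"],2).tolist())
    for t in("carousel","bolt_knob","lock_plate","tray_centre","brown_vial","lug","marker_pen","thermometer"):
        for b in cams.boxes_of(n,t)[:2]:
            print(t,round(b["p"],2),np.round(b["rect"]))
E
```

```text
0.0 [187.37188803 595.66524637 221.90700713] [-4.76873368e-01 -3.10495634e+00  2.34300642e-03] 18.700000000000003
scene [-130.  520.  780.] [-1.11, 2.29, -1.06]
carousel 0.57 [280. 248. 140.  74.]
carousel 0.32 [264. 247. 103.  69.]
bolt_knob 0.43 [321. 226.  28.  21.]
lock_plate 0.95 [279. 243. 141.  80.]
lock_plate 0.71 [231. 245.  17.  22.]
tray_centre 0.69 [264. 248. 102.  68.]
tray_centre 0.25 [447. 211.  38.  17.]
brown_vial 0.72 [253. 252.  10.  24.]
lug 0.77 [262. 246. 104.  72.]
marker_pen 0.71 [454. 233.  53.  14.]
thermometer 0.47 [447. 212.  36.  18.]
side [ 171. 1012.  614.] [-0.43, 2.46, -1.53]
carousel 0.59 [289. 266. 113.  70.]
bolt_knob 0.6 [324. 236.   8.  12.]
lock_plate 0.62 [278. 272. 104.  64.]
lock_plate 0.59 [286. 265. 114.  70.]
tray_centre 0.92 [279. 271. 103.  64.]
brown_vial 0.8 [289. 270.  12.  24.]
lug 0.79 [278. 271. 107.  65.]
marker_pen 0.54 [258. 275.  14.  19.]
marker_pen 0.41 [411. 223.  30.   7.]
thermometer 0.51 [401. 209.  30.   6.]
```

View pics/scene0.png

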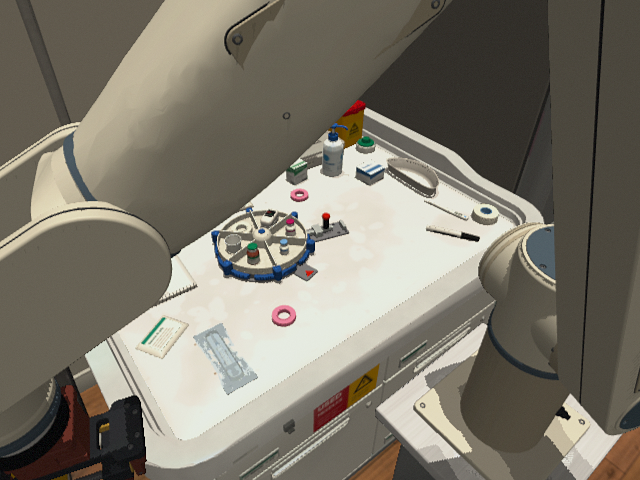

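View pics/side0.png

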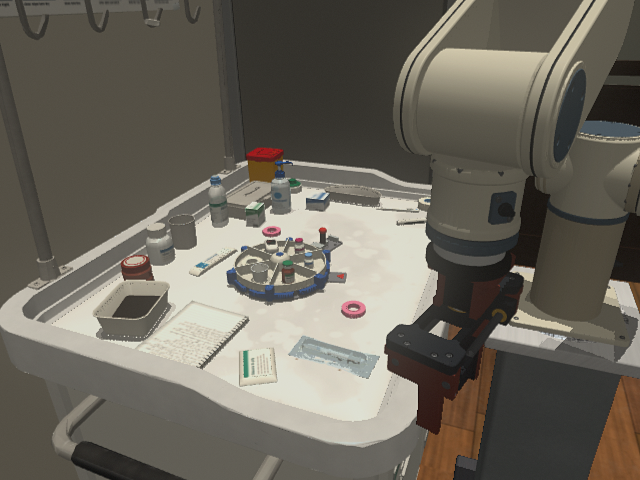

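The scene view shows the carousel hub at about (262,235), the brown vial at (253,251), the red arrow at (307,271) and the red knob cap at (326,217). In the side view these are at (280,259), (288,270), (340,277) and (323,231).

```bash
cat >> h.py <<'E'
def rot(im):
    r=np.array(im["rotation"]); return R.from_rotvec(r).as_matrix() if r.shape==(3,) else r
def get(n):
    im=cams.get_image(n)
    if "rotation" in im: im["rotation"]=rot(im)
    return im
def blob(im,mask,near,rad):
    m=mask.astype(np.uint8); v,u=np.nonzero(m); k=np.hypot(u-near[0],v-near[1])<rad
    return u[k].mean(),v[k].mean(),k.sum()
def hsv(im): return cv2.cvtColor(im["image"],cv2.COLOR_RGB2HSV).astype(int)
E
python3 - <<'E'
from h import *
S,D=get("scene"),get("side")
out={}
for im,n,pts in((S,"s",dict(cap=(326,217),arrow=(307,271),green=(253,246),hub=(262,235))),(D,"d",dict(cap=(323,231),arrow=(340,277),green=(288,264),hub=(280,258)))):
    H=hsv(im);red=((H[...,0]<8)|(H[...,0]>174))&(H[...,1]>150)&(H[...,2]>90)
    gr=(H[...,0]>45)&(H[...,0]<90)&(H[...,1]>90)
    for k,m,r in(("cap",red,9),("arrow",red,12),("green",gr,9)):
        out[n+k]=blob(im,m,pts[k],r)
    big=cv2.resize(im["image"][190:300,200:370],None,fx=4.7,fy=4.7,interpolation=cv2.INTER_CUBIC)
    cv2.imwrite(f"pics/z{n}.png",big[:,:,::-1])
for k in("cap","arrow","green"):
    a,b=out["s"+k],out["d"+k];print(k,np.round(a),np.round(b),*tri(ray(S,*a[:2]),ray(D,*b[:2])))
E
```

```text
cap [326. 216.  35.] [322. 229.  19.] [582.93084072 -82.01107368  61.72529855] 4.062678486675575
arrow [309. 272.  26.] [341. 276.  15.] [488.84904692  46.61854643  10.71962895] 1.7317006859858064
green [252. 246.  57.] [287. 262.  33.] [587.02333549 135.30861328  75.8434597 ] 2.714248407229544
```

View pics/zs.png

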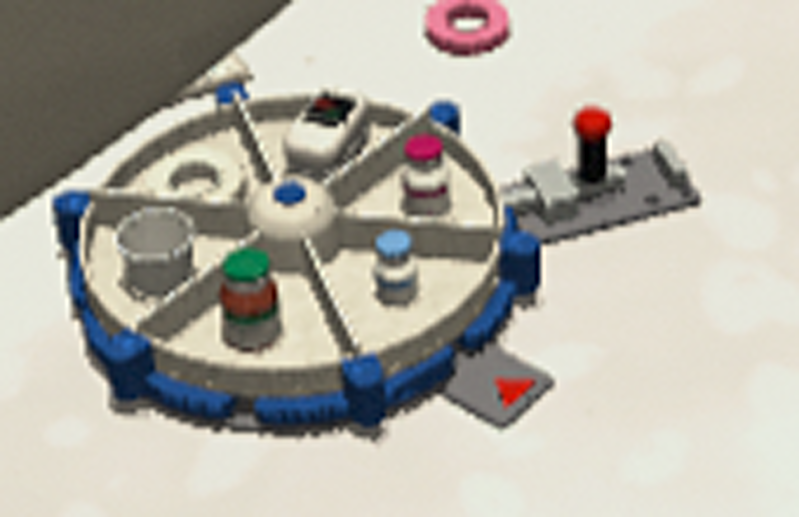

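Only the blue vial is at the front. The brown one is in the compartment to its left, so the turn should be about +60°. I'll fit the base frame roughly before the first move.

```bash
python3 - <<'E'
from h import *
from scipy.optimize import least_squares
obs=[((583,-82),171,-60),((489,47),143,0),((587,135),72,60)]
def pt(p,r,a): # a deg, + = left of front
    f=p[2]+np.pi-np.radians(a); return np.array(p[:2])+r*np.array([np.cos(f),np.sin(f)])
s=least_squares(lambda p:np.concatenate([pt(p,r,a)-o for o,r,a in obs]),[620,80,0])
print(s.x,np.degrees(s.x[2]),s.fun)
o=ctrl.get_obs();print(R.from_rotvec(o["orientation"]).as_matrix().round(3))
E
```

```text
[6.32596708e+02 8.08146472e+01 2.24400451e-01] 12.857198745006396 [-0.80626729 -0.58835179  4.18204774  1.99401762 -3.37578045 -1.40566584]
[[-0.954  0.3   -0.   ]
 [ 0.3    0.954  0.   ]
 [ 0.     0.    -1.   ]]
```

>>> move_arm --steps '[[[-1.0, -0.84, -0.08], 0, 1], [[-1.0, -0.84, -0.08], 0, 1], [[-1.0, -0.84, -0.08], 0, 1], [[-1.0, -0.84, -0.08], 0, 1], [[-1.0, -0.84, -0.08], 0, 1], [[-1.0, -0.84, -0.08], 0, 1], [[-1.0, -0.84, -0.08], 0, 1], [[-1.0, -0.84, -0.08], 0, 1], [[-1.0, -0.84, -0.08], 0, 1], [[-1.0, -0.84, -0.08], 0, 1], [[-1.0, -0.84, -0.08], 0, 1], [[-1.0, -0.84, -0.08], 0, 1], [[-1.0, -0.84, -0.08], 0, 1], [[-1.0, -0.84, -0.08], 0, 1], [[-1.0, -0.84, -0.08], 0, 1], [[-1.0, -0.84, -0.08], 0, 1], [[-1.0, -0.84, -0.08], 0, 1], [[-1.0, -0.84, -0.08], 0, 1], [[-1.0, -0.84, -0.08], 0, 1], [[0, 0, 0], 0, 1]]'

```text
t: 2.67
ee_pos: [523.8, 69.3, 261.4]
orientation: [0.482, 3.101, -0.001]
ft_force: [0.3, 1.0, 0.4]
width: 0.4
grasp_force: 0.0
```

```bash
python3 - <<'E'
from h import *
o=ctrl.get_obs();print(o["t"],o["ee_pos"],o["orientation"],o["width"],o["ft_force"],o["qpos"])
w=cams.get_image("wrist");save(w,"w1");print(w["camera_matrix"],np.round(w["mount"],3))
np.savez("w1.npz",im=w["image"],K=w["camera_matrix"],M=w["mount"],p=o["ee_pos"],r=o["orientation"])
E
```

```text
2.6667 [523.84061461  69.2665218  261.36867893] [ 4.81801636e-01  3.10144467e+00 -9.71371628e-04] 0.44152202480456537 [0.31136379 1.00276309 0.40517225] [ 1.09743730e-01  2.33963618e-01  1.80795606e+00 -1.53545849e-03
  1.09698930e+00 -1.15212260e+00]
[[371.64829954   0.         328.63688786]
 [  0.         371.64829954 243.06228409]
 [  0.           0.           1.        ]] [[ 1.0000e-03 -9.6900e-01 -2.4700e-01  6.6836e+01]
 [ 1.0000e+00  1.0000e-03  1.0000e-03 -6.4300e-01]
 [-1.0000e-03 -2.4700e-01  9.6900e-01 -1.6238e+02]
 [ 0.0000e+00  0.0000e+00  0.0000e+00  1.0000e+00]]
```

View pics/w1.png

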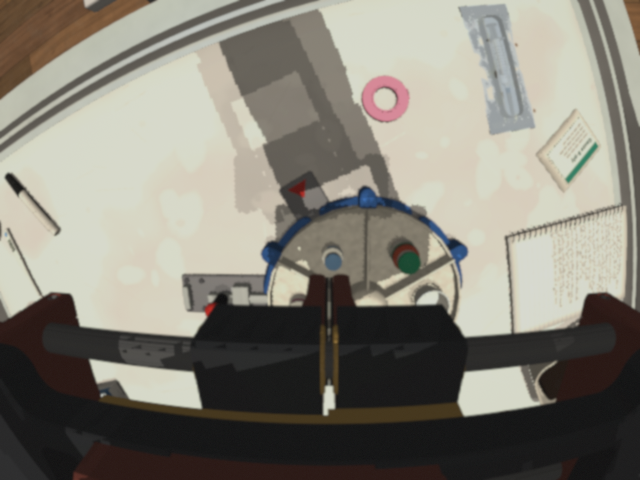

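The wrist view shows the arrow at (297,188), lugs at (367,198), (272,252) and (457,250), the green cap at (407,258) and the red knob cap at (213,304), partly hidden. The front area is clear for the lug sweep.

```bash
cat >> h.py <<'E'
def wproj(W,P):
    K,M=np.array(W["K"]),np.array(W["M"]); Rt=R.from_rotvec(W["r"]).as_matrix()
    t=(np.atleast_2d(P)-W["p"])@Rt; c=(t-M[:3,3])@M[:3,:3]
    th=np.arctan2(np.hypot(c[:,0],c[:,1]),c[:,2]); ph=np.arctan2(c[:,1],c[:,0])
    return np.stack([K[0,2]+K[0,0]*th*np.cos(ph),K[1,2]+K[1,1]*th*np.sin(ph)],1)
def base(p,r,a,z):
    f=p[2]+np.pi-np.radians(a); return np.array([p[0]+r*np.cos(f),p[1]+r*np.sin(f),z])
E
cat > fit.py <<'E'
from h import *
from scipy.optimize import least_squares
W=dict(np.load("w1.npz")); S,D=get("scene"),get("side")
H=cv2.cvtColor(W["im"],cv2.COLOR_RGB2HSV).astype(int)
bl=(H[...,0]>100)&(H[...,0]<125)&(H[...,1]>120)
ob=[]
for uv,m in(((367,196),(123,30,40)),((271,253),(123,-30,40)),((458,250),(123,90,40))): ob.append((1,uv,m))
ob.append((1,(297,188),(143,0,7)))
ob.append((0,(326,216),(171,-60,58))); ob.append((2,(322.5,230),(171,-60,58)))
ob.append((0,(309,272),(143,0,7)));ob.append((2,(341,276.5),(143,0,7)))
# scene zoom view: lug tops, /4.7 + (200,190)
for u,v,a in((522,243,-30),(363,365,30),(130,345,90),(72,203,150),(445,105,-90)): ob.append((0,(200+u/4.7,190+v/4.7),(123,a,41)))
ob.append((0,(200+290/4.7,190+193/4.7),(0,0,62)))
def res(p):
    out=[]
    for c,uv,m in ob:
        P=base(p,*m); q=wproj(W,P)[0] if c==1 else proj((S,0,D)[c],P)[0]
        out.append(q-uv)
    return np.concatenate(out)
s=least_squares(res,[633,81,.224],loss="soft_l1",f_scale=2)
print(s.x,np.degrees(s.x[2]));print(res(s.x).reshape(-1,2).round(1).tolist())
for z in(75,):
    print("brown pred/obs wrist",wproj(W,base(s.x,72,60,75)))
print("knob",base(s.x,171,-60,64))
E
python3 fit.py
```

```text
[6.33387661e+02 7.69238571e+01 2.29853992e-01] 13.169663672483095
[[-0.7, -1.7], [-3.8, -0.5], [1.7, -0.3], [2.9, 2.8], [0.6, -0.8], [0.2, 0.2], [-0.9, -0.5], [-1.7, -0.1], [1.0, -0.6], [1.3, 1.2], [-1.1, 0.3], [-0.4, -0.9], [0.1, 0.4], [0.5, -1.0]]
brown pred/obs wrist [[405.0312487  259.44109211]]
knob [583.87655623 -86.75158533  64.        ]
```

>>> move_arm --steps '[[[-0.83, -0.8, 0.4], 0, 1], [[-0.83, -0.8, 0.4], 0, 1], [[-0.83, -0.8, 0.4], 0, 1], [[-0.83, -0.8, 0.4], 0, 1], [[-0.83, -0.8, 0.4], 0, 1], [[0, 0, 1], 0, 1], [[0, 0, 1], 0, 1], [[0, 0, 1], 0, 1], [[0, 0, 0.6], 0, 1], [[0, 0, 0], 0, 1], [[0, 0, 0], 0, 1]]'

```text
t: 3.73
ee_pos: [589.1, -52.1, 120.2]
orientation: [-0.474, -3.103, -0.0]
ft_force: [-0.2, -0.9, 0.4]
width: 0.8
grasp_force: 0.0
```

```bash
cat > chk.py <<'E'
from h import *
import sys
p=[633.4,76.9,.22985]
o=ctrl.get_obs();d=np.array(o["ee_pos"])[:2]-p[:2];Rt=R.from_rotvec(o["orientation"]).as_matrix()
print("t",o["t"],"ee",np.round(o["ee_pos"],1),"r",np.hypot(*d).round(1),"left deg",(np.degrees(p[2]+np.pi-np.arctan2(d[1],d[0]))+180)%360-180,"toolx deg",np.degrees(np.arctan2(Rt[1,0],Rt[0,0])),"F",np.round(o["ft_force"],1))
for n,a in (("scene",(326,216)),("side",(322,230))):
    im=get(n)
    if len(sys.argv)>1: cv2.imwrite(f"pics/{sys.argv[1]}_{n}.png",cv2.resize(im["image"][170:310,190:370],None,fx=4,fy=4,interpolation=cv2.INTER_CUBIC)[:,:,::-1])
    H=hsv(im);red=((H[...,0]<8)|(H[...,0]>174))&(H[...,1]>150)&(H[...,2]>90)
    b=blob(im,red,a,16); P=at_z(im,b[0],b[1],58)[:2]; u=np.array([np.cos(p[2]+np.pi*4/3),np.sin(p[2]+np.pi*4/3)])
    print(n,"knob px",np.round(b,1),"r along lock",((P-p[:2])@u).round(1),"side",((P-p[:2])@[-u[1],u[0]]).round(1))
E
python3 chk.py k1
```

```text
t 3.7333 ee [589.1 -52.1 120.2] r 136.4 left deg -57.874032400744966 toolx deg 162.62410111754676 F [-0.2 -0.9  0.4]
scene knob px [326.2 216.8  13. ] r along lock 167.3 side -5.6
side knob px [nan nan  0.] r along lock nan side nanh.py:24: RuntimeWarning: Mean of empty slice.
  return u[k].mean(),v[k].mean(),k.sum()
  ret = ret.dtype.type(ret / rcount)
```

View pics/k1_side.png

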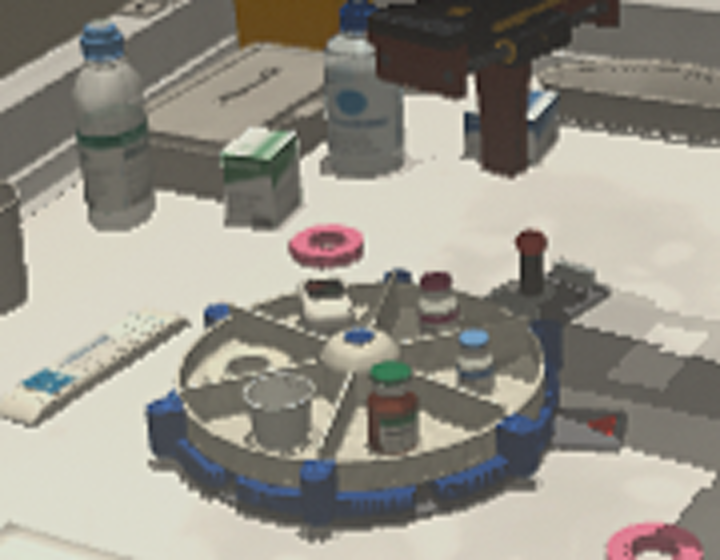

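The side zoom shows the shut fingers hanging clear over the lock, next to the knob at zoom pixel (530,245). The knob is in shadow.

>>> move_arm --steps '[[[-0.2, -0.18, 0], 0, 1], [[0, 0, 0.9], 0, 1], [[0, 0, 0.9], 0, 1], [[0, 0, 0.9], 0, 1], [[0, 0, 0.7], 0, 1], [[0, 0, 0], 0, 1], [[0, 0, 0], 0, 1]]'

```text
t: 4.42
ee_pos: [593.5, -59.5, 36.0]
orientation: [-0.477, -3.105, 0.0]
ft_force: [-0.2, -0.5, -0.5]
width: 0.4
grasp_force: 0.0
```

```bash
sed -i 's/>90)/>40)/' chk.py; python3 chk.py
```

```text
t 4.4167 ee [593.5 -59.5  36. ] r 142.1 left deg -60.540344058268715 toolx deg 162.5345537258932 F [-0.2 -0.5 -0.5]
scene knob px [318.9 216.2 148. ] r along lock 151.2 side 3.4
side knob px [nan nan  0.] r along lock nan side nanh.py:24: RuntimeWarning: Mean of empty slice.
  return u[k].mean(),v[k].mean(),k.sum()
  ret = ret.dtype.type(ret / rcount)
```

>>> move_arm --steps '[[[0, -0.2, 0], 0, 1], [[0, -0.2, 0], 0, 1], [[0, -0.2, 0], 0, 1], [[0, -0.2, 0], 0, 1], [[0, 0, 0], 0, 1]]'

```text
t: 4.93
ee_pos: [587.4, -79.4, 36.2]
orientation: [0.478, 3.104, -0.0]
ft_force: [0.4, -0.5, 0.6]
width: 0.6
grasp_force: 0.1
```

>>> move_arm --steps '[[[0, -0.08, 0], 0, 1], [[0, -0.08, 0], 0, 1], [[0, 0, 0], 0, 1]]'

```text
t: 5.18
ee_pos: [586.0, -82.4, 35.7]
orientation: [-0.477, -3.105, 0.0]
ft_force: [-0.1, 0.2, 0.1]
width: 0.2
grasp_force: 0.4
```

>>> move_arm --steps '[[[0, -0.06, 0], 0, 1], [[0, -0.06, 0], 0, 1]]'

```text
t: 5.35
ee_pos: [585.2, -84.9, 35.6]
orientation: [-0.476, -3.105, -0.0]
ft_force: [1.1, 1.6, 0.5]
width: 0.5
grasp_force: 1.1
```

```bash
python3 chk.py k2 2>/dev/null
```

```text
t 5.35 ee [585.2 -84.9  35.6] r 168.9 left deg -60.241134025113865 toolx deg 162.55342575514882 F [1.1 1.6 0.5]
scene knob px [327.9 213.8 136. ] r along lock 176.4 side 4.2
side knob px [nan nan  0.] r along lock nan side nan
```

View pics/k2_scene.png

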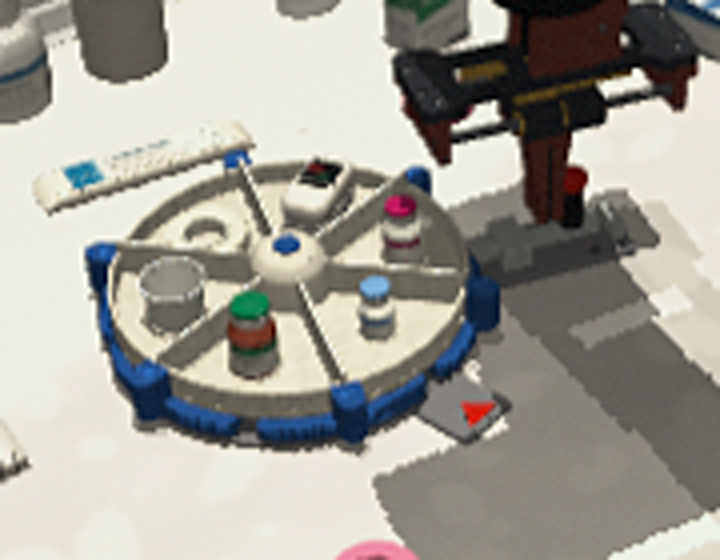

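The fingers are pushing the knob, with the cap at zoom pixel (574,180). It has moved outwards but there is a gap to the stop, so I'll keep pushing.

>>> move_arm --steps '[[[0, -0.08, 0], 0, 1], [[0, -0.08, 0], 0, 1]]'

```text
t: 5.62
ee_pos: [584.2, -88.3, 35.6]
orientation: [0.477, 3.105, 0.002]
ft_force: [4.8, 16.5, -0.3]
width: 0.1
grasp_force: 8.5
```

>>> move_arm --steps '[[[0, -0.06, 0], 0, 1], [[0, -0.06, 0], 0, 1]]'

```text
t: 5.78
ee_pos: [584.1, -88.6, 35.7]
orientation: [0.48, 3.103, 0.007]
ft_force: [9.1, 28.5, -2.6]
width: 0.6
grasp_force: 15.1
```

>>> move_arm --steps '[[[0, -0.05, 0], 0, 1], [[0, 0, 0], 0, 1]]'

```text
t: 5.95
ee_pos: [584.1, -88.6, 35.7]
orientation: [0.479, 3.103, 0.009]
ft_force: [9.0, 28.0, -1.5]
width: 0.8
grasp_force: 14.5
```

>>> move_arm --steps '[[[0, 0.33, 0], 0, 1], [[0, 0.07, -0.3], 0, 1], [[0, 0, -1], 0, 1], [[0, 0, -1], 0, 1], [[0, 0, -1], 0, 1], [[0.64, 0.97, 0], 0, 1], [[0.64, 0.97, 0], 0, 1], [[0.64, 0.97, 0], 0, 1], [[0.64, 0.97, 0], 0, 1], [[0.64, 0.97, 0], 0, 1], [[0.64, 0.97, 0], 0, 1], [[0.64, 0.97, 0], 0, 1], [[0.64, 0.97, 0], 0, 1], [[0, 0, 0], 0.9, 1], [[0, 0, 0], 0.9, 1], [[0, 0, 0], 0.9, 1], [[0, 0, 0], 0, 1]]'

```text
t: 7.37
ee_pos: [521.5, 139.6, 118.5]
orientation: [-0.842, -3.026, 0.001]
ft_force: [-0.0, 0.0, 0.4]
width: 0.5
grasp_force: 0.0
```

```bash
python3 chk.py k3 2>/dev/null
```

```text
t 7.3667 ee [521.5 139.6 118.5] r 128.3 left deg 42.44111085820637 toolx deg 148.89861074818586 F [-0.   0.   0.4]
scene knob px [333.7 214.1  40. ] r along lock 189.6 side -2.6
side knob px [327.1 226.6  23. ] r along lock 196.1 side 4.3
```

View pics/k3_scene.png

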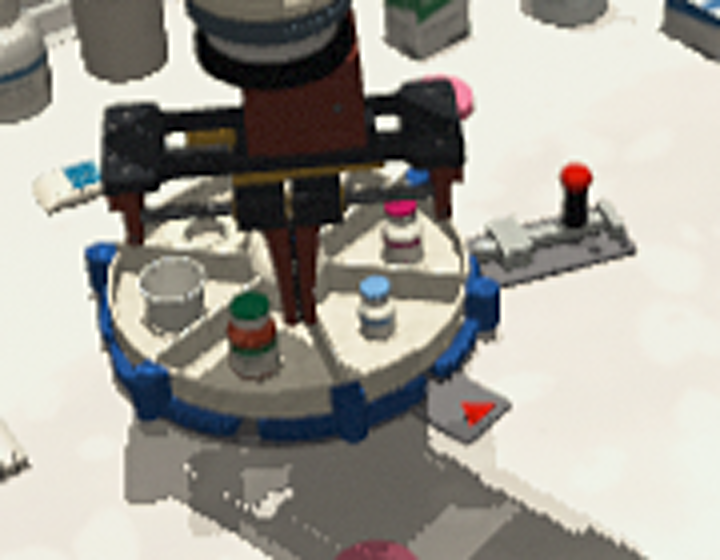

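The tray is clear, the bolt is withdrawn (knob at about 193 mm from the axis) and the fingers hang just behind the front-left lug. Next I'll go down and sweep.

>>> move_arm --steps '[[[0.1, 0.1, 0], 0, 1], [[0, 0, 0.95], 0, 1], [[0, 0, 0.95], 0, 1], [[0, 0, 0.95], 0, 1], [[0, 0, 0.9], 0, 1], [[0, 0, 0], 0, 1], [[-0.03, -0.4, 0], -0.9, 1], [[-0.03, -0.4, 0], -0.9, 1], [[-0.03, -0.4, 0], -0.9, 1], [[-0.03, -0.4, 0], -0.9, 1], [[0, 0, 0], 0, 1]]'

```text
t: 8.38
ee_pos: [507.0, 104.9, 25.4]
orientation: [-0.351, -3.122, 0.0]
ft_force: [0.5, 0.4, 0.3]
width: 0.2
grasp_force: 0.0
```

```bash
python3 chk.py k4 2>/dev/null
```

```text
t 8.3833 ee [507.  104.9  25.4] r 129.4 left deg 25.65760923037047 toolx deg 167.18484481088637 F [0.5 0.4 0.3]
scene knob px [333.6 214.1  41. ] r along lock 189.4 side -2.5
side knob px [nan nan  0.] r along lock nan side nan
```

View pics/k4_scene.png

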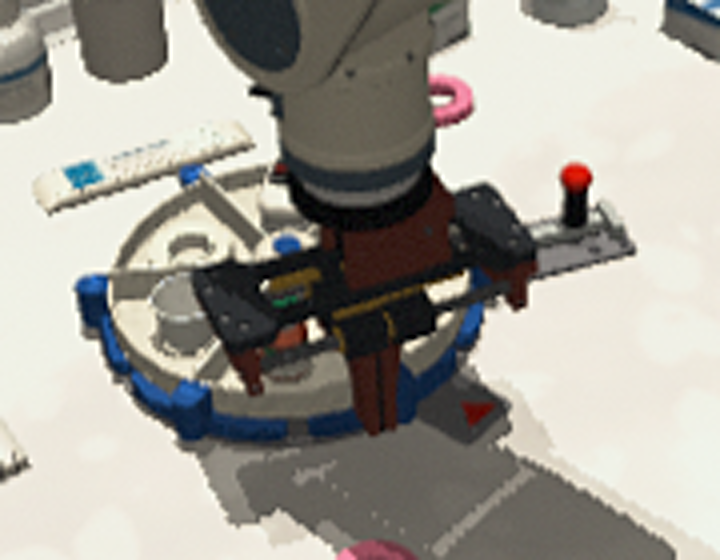

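The carousel turns with the push. The bolt knob is still out at zoom pixel (577,178), and the gripper body stays above the vials.

>>> move_arm --steps '[[[-0.02, -0.4, 0], -0.9, 1], [[-0.02, -0.4, 0], -0.9, 1], [[-0.02, -0.4, 0], -0.9, 1], [[-0.02, -0.4, 0], -0.9, 1], [[-0.02, -0.4, 0], -0.9, 1], [[-0.02, -0.4, 0], -0.9, 1], [[-0.02, -0.4, 0], -0.9, 1], [[-0.02, -0.4, 0], -0.9, 1], [[-0.02, -0.4, 0], -0.9, 1], [[0, 0, 0], 0, 1]]'

```text
t: 9.32
ee_pos: [520.9, 17.9, 25.1]
orientation: [-0.748, 3.05, -0.001]
ft_force: [0.0, -0.3, 0.4]
width: 0.8
grasp_force: 0.0
```

```bash
cat > ang.py <<'E'
# turntable angle: project blue lug tops for each candidate angle, score blue hits; also blue pixels of the side view
from h import *
p=[633.4,76.9,.22985]; ims=[get("scene"),get("side")]
o=ctrl.get_obs();d=np.array(o["ee_pos"])[:2]-p[:2]
print("t",o["t"],"z",o["ee_pos"][2].round(1),"r",np.hypot(*d).round(1),"left deg",((np.degrees(p[2]+np.pi-np.arctan2(d[1],d[0]))+180)%360-180).round(2),"F",np.round(o["ft_force"],1))
best=[]
gs=np.arange(-30,30,.5)
for im in ims:
    H=hsv(im);m=((H[...,0]>100)&(H[...,0]<125)&(H[...,1]>120)).astype(np.float32)
    m=cv2.GaussianBlur(m,(0,0),1.2); sc=[]
    for g in gs:
        P=np.array([base(p,r,30+60*k-g,z) for k in range(6) for r in(119,125) for z in(34,41)])
        q=proj(im,P).astype(np.float32); sc.append(cv2.remap(m,q[:,0].copy(),q[:,1].copy(),1).sum())
    sc=np.array(sc); print("angle mod 60 about:",gs[sc.argmax()],sc.max().round(1)," centroid",(gs*(np.maximum(sc-.8*sc.max(),0))).sum()/np.maximum(sc-.8*sc.max(),0).sum())
E
python3 ang.py; python3 chk.py k5 2>/dev/null
```

```text
t 9.4167 z 24.8 r 127.4 left deg -13.98 F [-0.  1.  1.]
angle mod 60 about: -4.5 12.9  centroid -4.945989696980226
angle mod 60 about: -6.5 5.8  centroid -6.713600992994261
t 9.4167 ee [520.1  18.8  24.8] r 127.4 left deg -13.98297443093577 toolx deg -152.69484427610396 F [-0.  1.  1.]
scene knob px [322.7 212.8 140. ] r along lock 165.7 side 12.9
side knob px [nan nan  0.] r along lock nan side nan
```

View pics/k5_side.png

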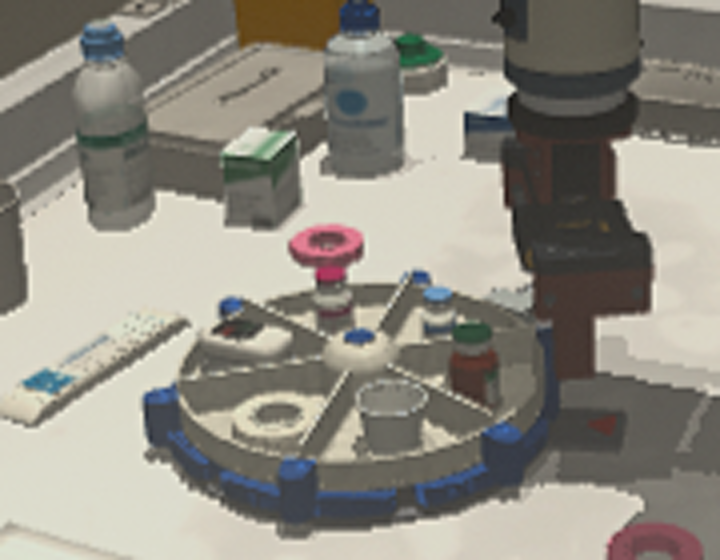

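The side zoom shows the brown vial nearly at the arrow, and the angle estimate is about 54°. About 5–6° remain.

>>> move_arm --steps '[[[-0.01, -0.2, 0], -0.45, 1], [[-0.01, -0.2, 0], -0.45, 1], [[0, 0, 0], 0, 1]]'

```text
t: 9.77
ee_pos: [524.9, 10.2, 24.5]
orientation: [-0.867, 3.019, -0.0]
ft_force: [0.1, -0.1, 0.2]
width: 0.4
grasp_force: 0.0
```

```bash
python3 ang.py
```

```text
t 9.8667 z 24.5 r 127.4 left deg -18.28 F [ 0.3 -0.4 -0.3]
angle mod 60 about: -2.0 14.9  centroid -2.5645645421403738
angle mod 60 about: -4.0 5.8  centroid -3.8897910211603497
```

>>> move_arm --steps '[[[0, -0.18, 0], -0.4, 1], [[0, 0, 0], 0, 1]]'

```text
t: 10.03
ee_pos: [527.3, 6.4, 24.5]
orientation: [-0.919, 3.004, -0.0]
ft_force: [0.0, -0.6, 0.5]
width: 0.5
grasp_force: 0.0
```

```bash
python3 ang.py; python3 - <<'E'
from h import *
S,D=get("scene"),get("side")
p=[633.4,76.9,.22985];gs=np.arange(-30,30,.5)
for im,n in((S,"scene0"),(D,"side0")):
    im["image"]=cv2.imread(f"pics/{n}.png")[:,:,::-1].copy()
    H=hsv(im);m=((H[...,0]>100)&(H[...,0]<125)&(H[...,1]>120)).astype(np.float32)
    m=cv2.GaussianBlur(m,(0,0),1.2); sc=[]
    for g in gs:
        P=np.array([base(p,r,30+60*k-g,z) for k in range(6) for r in(119,125) for z in(34,41)])
        q=proj(im,P).astype(np.float32); sc.append(cv2.remap(m,q[:,0].copy(),q[:,1].copy(),1).sum())
    sc=np.array(sc); print("ref",n,gs[sc.argmax()],sc.max().round(1),(gs*(np.maximum(sc-.8*sc.max(),0))).sum()/np.maximum(sc-.8*sc.max(),0).sum())
E
```

```text
t 10.1333 z 24.4 r 127.6 left deg -20.35 F [-0.4 -0.4  0.6]
angle mod 60 about: -0.5 14.7  centroid -0.708834673848023
angle mod 60 about: -2.0 6.0  centroid -2.0375975781107134
ref scene0 0.0 18.4 -0.19468849647074007
ref side0 -0.5 5.5 -0.40676903716623153
```

About 1° short of the mark, well inside the ±4° capture, so the bolt will centre it. I'll retract and go round to the outer side of the knob.

>>> move_arm --steps '[[[0, 0.16, 0], 0, 1], [[0, 0, -0.95], 0, 1], [[0, 0, -0.95], 0, 1], [[0, 0, -0.95], 0, 1], [[0, 0, -0.95], 0, 1], [[0.3, -0.97, 0], 0, 1], [[0.3, -0.97, 0], 0, 1], [[0.3, -0.97, 0], 0, 1], [[0.3, -0.97, 0], 0, 1], [[0.3, -0.97, 0], 0, 1], [[0.3, -0.97, 0], 0, 1], [[0, 0, 0], 0, 1]]'

```text
t: 11.23
ee_pos: [570.4, -139.6, 119.7]
orientation: [-0.914, 3.004, -0.003]
ft_force: [0.1, -0.3, 0.3]
width: 0.7
grasp_force: 0.0
```

>>> move_arm --steps '[[[0, 0, 0], 1, 1], [[0, 0, 0], 1, 1], [[0, 0, 0], 1, 1], [[0, 0, 0], 1, 1], [[0, 0, 0], 1, 1], [[0, 0, 0], 1, 1], [[0, 0, 0], 1, 1], [[0, 0, 0], 1, 1], [[0, 0, 0], 1, 1], [[0, 0, 0], 1, 1], [[0, 0, 0], 0, 1], [[0, 0, 0], 0, 1]]'

```text
t: 12.23
ee_pos: [568.6, -135.6, 119.3]
orientation: [-0.432, -3.111, -0.0]
ft_force: [0.1, 0.4, 0.7]
width: 0.6
grasp_force: 0.0
```

```bash
python3 ang.py; python3 chk.py k6 2>/dev/null
```

```text
t 12.3333 z 119.4 r 222.3 left deg -59.94 F [-0.6 -1.1 -0.5]
angle mod 60 about: -1.0 18.2  centroid -1.1326554127388642
angle mod 60 about: -1.5 7.0  centroid -1.4390472319010643
t 12.3333 ee [ 568.8 -135.9  119.4] r 222.3 left deg -59.94416218260642 toolx deg 164.17209588613264 F [-0.6 -1.1 -0.5]
scene knob px [333.7 214.3  38. ] r along lock 189.1 side -3.5
side knob px [nan nan  0.] r along lock nan side nan
```

View pics/k6_scene.png

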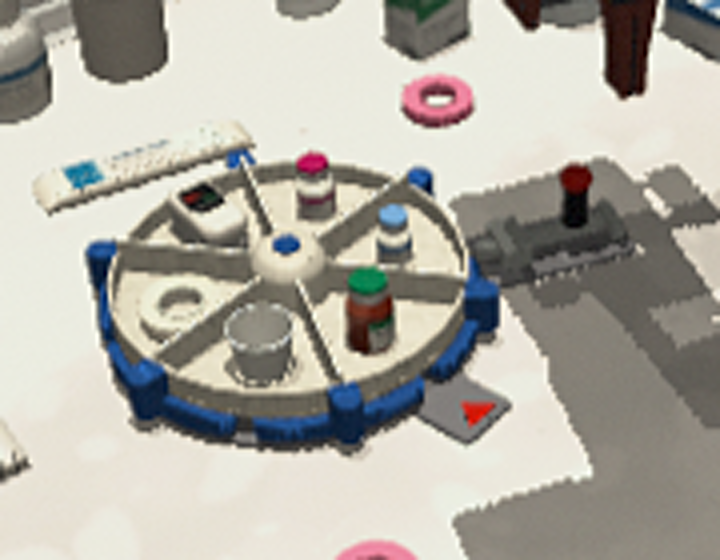

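The brown vial stands in the front compartment at the arrow and the knob is still out. Descending and pushing the bolt home.

>>> move_arm --steps '[[[0, 0, 0.9], 0, 1], [[0, 0, 0.9], 0, 1], [[0, 0, 0.9], 0, 1], [[0, 0, 0.66], 0, 1], [[0, 0, 0], 0, 1], [[0, 0.2, 0], 0, 1], [[0, 0.2, 0], 0, 1], [[0, 0.2, 0], 0, 1], [[0, 0.2, 0], 0, 1], [[0, 0, 0], 0, 1]]'

```text
t: 13.27
ee_pos: [575.6, -116.3, 36.5]
orientation: [0.434, 3.109, -0.0]
ft_force: [0.2, -0.3, 1.3]
width: 0.3
grasp_force: 0.1
```

>>> move_arm --steps '[[[0, 0.1, 0], 0, 1], [[0, 0.1, 0], 0, 1], [[0, 0, 0], 0, 1]]'

```text
t: 13.52
ee_pos: [576.5, -112.1, 36.0]
orientation: [0.436, 3.11, -0.0]
ft_force: [1.5, -1.0, 0.6]
width: 0.2
grasp_force: 0.6
```

>>> move_arm --steps '[[[0, 0.08, 0], 0, 1], [[0, 0.08, 0], 0, 1]]'

```text
t: 13.68
ee_pos: [577.3, -108.6, 35.7]
orientation: [0.437, 3.11, -0.0]
ft_force: [0.1, -4.1, 2.2]
width: 0.4
grasp_force: 1.5
```

>>> move_arm --steps '[[[0, 0.06, 0], 0, 1], [[0, 0.06, 0], 0, 1]]'

```text
t: 13.85
ee_pos: [578.0, -105.5, 35.4]
orientation: [0.436, 3.111, -0.0]
ft_force: [1.1, -2.9, 0.5]
width: 0.7
grasp_force: 1.2
```

>>> move_arm --steps '[[[0, 0.06, 0], 0, 1], [[0, 0.06, 0], 0, 1]]'

```text
t: 14.02
ee_pos: [578.4, -103.7, 35.4]
orientation: [-0.434, -3.111, 0.003]
ft_force: [-3.7, -17.8, 2.9]
width: 0.7
grasp_force: 9.1
```

>>> move_arm --steps '[[[0, 0.04, 0], 0, 1], [[0, 0, 0], 0, 1]]'

```text
t: 14.18
ee_pos: [578.4, -103.7, 35.4]
orientation: [-0.435, -3.111, 0.004]
ft_force: [-3.2, -16.5, 3.9]
width: 0.5
grasp_force: 8.1
```

>>> move_arm --steps '[[[0, 0.06, 0], 0, 1], [[0, 0, 0], 0, 1]]'

```text
t: 14.35
ee_pos: [578.5, -103.6, 35.5]
orientation: [-0.434, -3.111, 0.007]
ft_force: [-5.1, -23.3, 3.6]
width: 0.4
grasp_force: 11.9
```

>>> move_arm --steps '[[[0, -0.4, 0], 0, 1], [[0, -0.4, 0], 0, 1], [[0, 0, -0.9], 0, 1], [[0, 0, -0.9], 0, 1], [[0, 0, -0.9], 0, 1], [[0, -0.7, -0.9], 0, 1], [[0, -1, 0], 0, 1], [[0, -1, 0], 0, 1], [[0, -1, 0], 0, 1], [[0, 0, 0], 0, 1]]'

```text
t: 15.18
ee_pos: [547.1, -211.2, 125.4]
orientation: [-0.44, -3.11, 0.0]
ft_force: [-0.5, -0.4, 0.9]
width: 0.6
grasp_force: 0.0
```

```bash
python3 ang.py; python3 chk.py k7 2>/dev/null
```

```text
t 15.2833 z 125.1 r 298.1 left deg -60.12 F [ 0.6 -0.7 -0.3]
angle mod 60 about: -0.5 18.3  centroid -0.8067863455807341
angle mod 60 about: -1.5 6.4  centroid -1.1140525232544034
t 15.2833 ee [ 547.7 -208.6  125.1] r 298.1 left deg -60.124133092450506 toolx deg 163.9202134555662 F [ 0.6 -0.7 -0.3]
scene knob px [325.8 216.   41. ] r along lock 167.7 side -2.4
side knob px [322.2 229.2  22. ] r along lock 175.1 side 5.0
```

View pics/k7_scene.png

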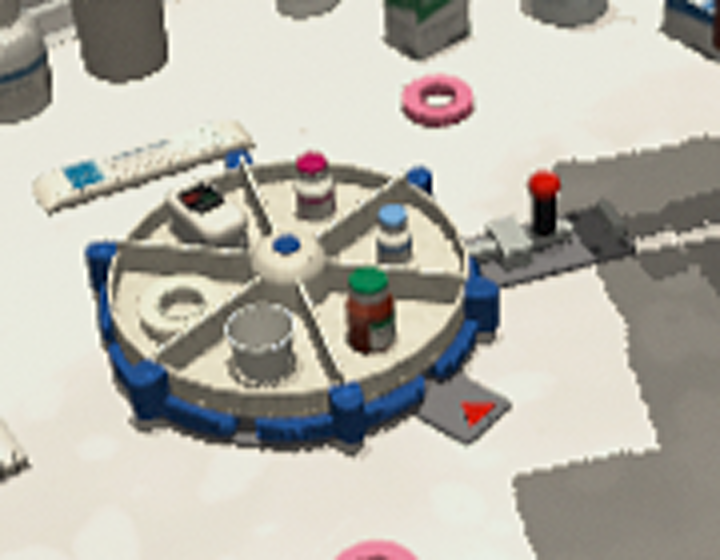

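The knob is back at its starting pixels (325.8,216 in scene and 322,229 in side, about 171 mm from the axis). The brown vial is at the arrow and nothing else has moved, so I'm handing in.

```bash
python3 -c "
from workcell import ctrl
print(ctrl.close_job())"
```

```text
the job is handed in; nothing more can be done
None
```

The brown vial stands at the front, at the red arrow, the bolt is pushed home so the carousel is locked there, and the job was handed in at about 15 s; no verdict was returned.

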